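# Free the spring drawer and load the dip carousel

### The job

The drawer of the steel cabinet is held shut by a spring catch: push the wooden dowel through the yellow-ringed hole in the cabinet's back to release it, and lay the dowel on its rubber mat again. Set every dip ramekin from the drawer upright on its own white spot of the carousel as it stands, then turn the carousel a quarter turn clockwise, seen from above, to its second click from the start, so that the ramekins come round to your side, and push the drawer shut until it catches. Leave the tomato, the order bell and the pepper mill alone.

Things in the scene. Friction and masses are not known exactly. Their poses are not given: they have to be found in the camera images.
- cabinet: fixed low steel cabinet, 160 mm deep (its x), 264 mm wide (its y), 78 mm high. Origin at the centre of its underside; its own +x points out of the BACK (the face with the hole, which looks to the robot's left and a little towards the robot); the drawer is in the face away from it and comes out along the cabinet's -x, to the robot's right
- hole (a point): centre of the mouth of the release hole in the cabinet's back: 20 mm in diameter, 5 mm wall, yellow ring (36 mm, 2 mm proud), 52 mm above the worktop, 50 mm to the cabinet's -y side. Go in level along the cabinet's -x. The catch's red tail stands 17 mm in from the mouth; pushed some 9 mm farther (3 to 7 N; a tip 25 to 28 mm inside the mouth) it frees the drawer
- catch (a joint): tilt of the spring catch in rad: 0 at rest (engaged when the drawer is home), about 0.35 when the drawer comes free, 0.45 at its stop; it springs back by itself
- drawer (a joint): travel of the drawer in m: about 0 shut and caught, 0.145 fully out. Once freed a spring slides it out in about 1 to 1.5 s (0.2 m/s) and keeps it out (6 N when shut, 2 N when out). To shut it, push the front face slowly in to about -0.003 (stop at -0.005; up to some 10 N) until the catch clicks; it then rests within 2 mm of 0
- drawer_face (a point): middle of the blue front panel of the drawer (252 mm wide, top 72 mm above the worktop), 45 mm above the worktop; moves with the drawer. Drawer floor 12 mm above the worktop, side and back rims 28 mm (34 at the bail behind). Three places along the cabinet's y, 78 mm apart, centres 49 mm behind this face; with the drawer out they are 97 mm clear of the cabinet's front
- dowel: release dowel, 160 mm long, 70 g: a pale wooden handle 80 mm long and 18 mm square, then a dark round rod 10 mm in diameter and 80 mm long. Origin at the middle of the handle's underside, x along the dowel towards the rod's end, its axis 9 mm above the origin
- dowel_grip (a point): middle of the handle, on the dowel's axis; the place to grip across
- dowel_tip (a point): free end of the rod, on the axis, 120 mm from dowel_grip
- mat: fixed black rubber mat, the dowel's home, 210 mm (its x) by 80 mm (its y), 3 mm thick; origin at the centre of its underside
- carousel (a joint): turn of the carousel in rad, clockwise seen from above; 0 at the start, clicks (spring detents that draw it in from within about 0.07 rad) at 0, 0.785, 1.571 and 2.356. Pushing it over a click takes about 5 N at the post
- carousel_center (a point): centre of the carousel's top, on its vertical axis, 34 mm above the worktop. The carousel is a wooden disc 240 mm in diameter and 12 mm thick on a black base
- post (a point): top of the carousel's upright steel turning post, 16 mm in diameter, 44 mm high above the disc (top 78 mm above the worktop), 100 mm from the carousel's axis; moves with it
- pad_0 (a point): centre of white spot 0 on the carousel's top, 66 mm in diameter, flat, 34 mm above the worktop, 72 mm from the axis; neighbours are 82 mm apart; it moves with the carousel
- pad_1 (a point): centre of white spot 1 on the carousel's top, 66 mm in diameter, flat, 34 mm above the worktop, 72 mm from the axis; neighbours are 82 mm apart; it moves with the carousel
- pad_2 (a point): centre of white spot 2 on the carousel's top, 66 mm in diameter, flat, 34 mm above the worktop, 72 mm from the axis; neighbours are 82 mm apart; it moves with the carousel
- dip_0: small round ramekin, brown with red dip, 69 mm across the rim, 58 mm across the foot, 34 mm high, 0.14 kg; hollow, with a wall 5 to 10 mm thick (thicker low down) and a floor 6 mm thick; can be pinched by its rim from above, about 12 mm deep, one finger inside and one outside. Origin at the centre of its underside. At the start it stands in one of the drawer's three places; it may be absent
- dip_1: small round ramekin, black with green dip, 69 mm across the rim, 58 mm across the foot, 34 mm high, 0.14 kg; hollow, with a wall 5 to 10 mm thick (thicker low down) and a floor 6 mm thick; can be pinched by its rim from above, about 12 mm deep, one finger inside and one outside. Origin at the centre of its underside. At the start it stands in one of the drawer's three places; it may be absent
- dip_2: small round ramekin, brown with red dip, 69 mm across the rim, 58 mm across the foot, 34 mm high, 0.14 kg; hollow, with a wall 5 to 10 mm thick (thicker low down) and a floor 6 mm thick; can be pinched by its rim from above, about 12 mm deep, one finger inside and one outside. Origin at the centre of its underside. At the start it stands in one of the drawer's three places; it may be absent
- tomato: bystander: the red tomato beside the mat's left end, 58 mm across, 62 mm high; origin under its centre
- bell: bystander: domed order bell, 81 mm across, 57 mm high; origin under its centre
- pepper_mill: bystander: wooden pepper mill, 58 mm across, 160 mm high; origin under its centre

How it is judged:
By the outcome, as a careful person would: the job done as asked, in the order asked, and still so for the second after the job is handed in, with the robot touching nothing.
Of dip_0, dip_1, dip_2 only 2 to 3 are there at a start; the rules pass over those that are not, and their reading is None.
At some moment in a run one of dowel, dip_0, dip_1, dip_2 may be knocked a few centimetres aside while the robot is not near it.
It also fails if it takes over 210 s, if anything falls off the work surface, if the arm or the gripper's body presses on something with over 40 N, if the wrist force passes 120 N, or if a joint passes its speed limit or range.

### The arm

A 7-joint arm with a two-finger parallel gripper is mounted at the origin on a cart in front of the work surface, level with it; the furniture and walls round the work are solid. World frame = base frame: x ahead of the robot, y to its left, z up, the work surface at z = 0. Lengths are in m, angles in rad, forces in N, time in s.
With the tool pointing down it reaches from about 0.35 to 0.9 m from the base axis. Payload 8.1 kg.
Tool frame: the origin (TCP) lies on the front face of the gripper's body, between the roots of the fingers; the fingertips stand 66 mm ahead of it and the grasp point (between the pads) lies 47 mm ahead of it (arm.finger_overhang is the distance from the TCP to the fingertips, in m); z points along the fingers, y is the line along which they close (so a half turn about z gives the same grasp; the last joint's range is limited). The gripper opens to 92 mm and grips with 3 to 60 N. Pads are 19 mm wide; open, the fingers measure 130 mm over their backs; the gripper's body (75 mm by 190 mm) begins 47 mm behind the grasp point.
Start: joints at [-0.103, 0.434, 0.025, 1.573, -0.012, 1.134, -0.075], TCP at [0.625, -0, 0.292] pointing down, gripper open.
Joint ranges: [-2.62, 2.62], [-0.44, 2.09], [-1.27, 1.32], [0.08, 2.57], [-1.32, 4.46], [0.12, 2], [-2.74, 2.74]. Speed limits (rad/s): [2.22, 2.22, 3.01, 3.01, 3.14, 3.14, 3.14].

### API

Orientations are given as a rotation vector (axis times angle).
In Python, from cell import readout, cams, workorder, spotter, arm gives the robot as it stands.
- The arm moves only by the tool shift_gripper, called in YAML: its name, and indented under it one key for each argument. Schema: {"type":"object","properties":{"offsets":{"type":"string"},"grip_force":{"type":"number"},"only":{"type":"string"},"quiet":{"type":"boolean"},"lines":{"type":"string"}},"required":["offsets"],"additionalProperties":false}. offsets is a string of 1 to 10 rows, parted by a bar, with the numbers parted by spaces; each row has 5 numbers: dx, dy, dz in fractions of the full range, 1 being 0.5 m, then a turn about the tool's z in normalised numbers (1 is pi/2 rad), then the opening from 0.0 (shut) to 1.0 (fully open); each row shifts and turns the commanded pose from where the row before left it, along the tool's axes as they then stand; what a row does not reach is not made up. A row lasts 1/10 s, in which the tool goes at most 0.05 m and 0.15 rad, less where a joint would pass 70% of its speed; a pose out of reach is approached as far as the arm can. The fingers move at their own pace and stop on an object; grip_force is the grip in N (left out, the last holds). Time passes only in rows, so rows that do not move let the fingers close. The tool returns the time, the measured TCP pose, the force, the opening and the grip force at its end. only (a regular expression) keeps the lines of the reply that match it, lines (a string "A,B") keeps lines A to B, and quiet returns only ok. No shift or turn number may pass 1 either way. Input that does not fit is refused with a message, and nothing moves.
- readout.observe(): the state, without advancing time (a new reading comes with each control period).
- cams.get_image(name): name is "scene" or "side" or "wrist"; returns a dict with "image" (384x512x3 uint8, blue, green, red), "fx", "fy", "cx", "cy" (pixels), "cam_to_world" (4x4, takes a point from camera to world coordinates); the wrist camera has in their place "mount" (4x4, takes a point from camera to tool coordinates, whose origin is the TCP and whose axes are the flange's). Camera axes: x right, y down, z forward; pixel columns grow to the right and rows downward; lengths in m; the calibration is good to about 2 mm. A picture is of the moment at which its call begins: read the wrist's pose just before it. There is no depth.
- workorder.sign_off(): hands the job in; it is judged then, once.
Trained networks look in a picture, given as the dict that the camera call returned (one of the last four; its "shot" number tells which), for a name from the list of things; names that differ only in an ending like _2 or _b are one class to them, and where a whole thing is asked for, a point or a joint stands for the part that bears it (a point fixed in the world has none). Each returns a list of dicts, best first, with "score" (0 to 1); they miss things now and then, are a little off and sometimes report something else, mostly with a low value. They report only what shows in the picture. A call takes as long as a camera call.
- spotter.boxes_of(picture, name): "centre" ([x, y, z] in m, in the coordinates of the camera as it stood for that picture, good to about 4 mm: the middle of the surface that is visible of it).
The state is a dict: "clock": time; "joints": joint angles; "dq": joint speeds; "joint_efforts": joint torques, N m; "position": TCP position; "ee_rot": TCP orientation; "force": force on the tool from outside, world axes, zero at the start; "ft_torque": the same for the moment, N m; "width": opening from 0.0 (shut) to 1.0 (fully open); "gripper_force": force on a finger pad.
Only numpy, scipy, OpenCV 4.12 (cv2) and the standard library are available. Lean on these libraries where they do the work, as an engineer would, in place of code of your own. Each camera call takes 0.05 s, during which the arm holds its last target. There are 200 camera calls.

## Working session

There is one attempt and no reset: what is moved stays moved. The work goes in short steps, Python scripts to look and compute and a tool call to move; the robot and the scene stay as the last step left them, time stands still between calls to the robot, and variables do not carry over. Pictures are saved under pics/ and viewed, at most 14 in all, crops included, and the job is handed in when it is done.

```bash
ls; mkdir -p pics; cat > h.py <<'E'
import numpy as np, cv2
from scipy.spatial.transform import Rotation as R
from cell import readout, cams, workorder, spotter, arm
def pose():
    s=readout.observe(); T=np.eye(4); T[:3,:3]=R.from_rotvec(s["ee_rot"]).as_matrix(); T[:3,3]=s["position"]; return T
def shot(n):
    T=pose(); p=cams.get_image(n)
    M=T@np.array(p["mount"]) if n=="wrist" else np.array(p["cam_to_world"])
    return p,M
def find(p,M,name,k=3,t=.3):
    return [(np.round((M@np.r_[d["centre"],1])[:3],4).tolist(),round(d["score"],2)) for d in spotter.boxes_of(p,name)[:k] if d["score"]>t]
def proj(p,M,X):
    c=np.linalg.inv(M)@np.r_[X,1]; return np.array([p["fx"]*c[0]/c[2]+p["cx"],p["fy"]*c[1]/c[2]+p["cy"]])
def ray(p,M,u,v,z):
    d=M[:3,:3]@np.array([(u-p["cx"])/p["fx"],(v-p["cy"])/p["fy"],1]); o=M[:3,3]; return o+d*(z-o[2])/d[2]
E
python3 - <<'E'
from h import *
s=readout.observe(); print(s); print(arm.finger_overhang, R.from_rotvec(s["ee_rot"]).as_matrix().round(3))
for n in ["scene","side"]:
    p,M=shot(n); cv2.imwrite(f"pics/{n}0.png",p["image"]); print(n,M.round(3).tolist(),p["fx"])
    for k in ["cabinet","hole","drawer_face","dowel","dowel_tip","dowel_grip","mat","carousel_center","carousel","post","pad_0","tomato","bell","pepper_mill","dip_0","dip_1"]: print(k,find(p,M,k))
E
```

```text
pics
{'clock': 0.0, 'joints': array([-0.10261056,  0.43519443,  0.0249714 ,  1.57410821, -0.01156705,
        1.13398297, -0.07507116]), 'dq': array([-1.50093993e-04, -9.98346547e-04, -8.88030807e-04, -2.23002851e-04,
       -1.85229799e-04, -9.12750539e-05, -4.72455972e-04]), 'joint_efforts': array([ 3.89017032e-04, -6.67853522e+01,  9.84863900e-01, -3.14464223e+01,
       -6.05165795e-02,  4.27553023e-02,  1.12382318e-04]), 'position': array([ 6.24589511e-01, -4.99241045e-05,  2.91458321e-01]), 'ee_rot': array([-2.22077280e+00, -2.22073920e+00,  1.89735066e-03]), 'force': array([-0.21685895, -0.1249494 , -0.0322909 ]), 'ft_torque': array([-0.04327504,  0.02420569, -0.00771608]), 'gripper_force': 0.0, 'width': 1.0013512564187124}
0.0655 [[ 0.     1.    -0.002]
 [ 1.    -0.    -0.   ]
 [-0.    -0.002 -1.   ]]
scene [[0.823, -0.404, 0.399, 0.209], [-0.567, -0.604, 0.56, -0.553], [0.014, -0.688, -0.726, 0.772], [0.0, 0.0, 0.0, 1.0]] 421.33566715878845
cabinet [([0.4637, -0.2199, 0.0814], 0.78), ([0.7428, -0.2121, 0.0839], 0.71), ([0.5005, 0.0571, 0.0369], 0.61)]
hole [([0.4583, -0.2181
[... 734 characters left out ...]
6
cabinet [([0.4707, -0.2324, 0.0772], 0.91)]
hole [([0.4675, -0.2309, 0.0783], 0.67)]
drawer_face [([0.4804, -0.2842, 0.0503], 0.85), ([0.7476, -0.2182, 0.0836], 0.36)]
dowel [([0.7015, -0.0422, 0.0165], 0.67)]
dowel_tip [([0.6969, -0.0437, 0.0155], 0.57)]
dowel_grip [([0.7053, -0.0404, 0.0155], 0.56)]
mat [([0.6996, -0.0651, 0.0028], 0.64)]
carousel_center [([0.5063, 0.0465, 0.0368], 0.78)]
carousel [([0.5079, 0.0603, 0.0314], 0.81), ([0.6848, 0.2278, 0.0279], 0.5)]
post [([0.5039, 0.0574, 0.0353], 0.78)]
pad_0 [([0.5132, 0.0559, 0.0327], 0.86)]
tomato [([0.7163, 0.1101, 0.036], 0.79)]
bell [([0.6835, 0.2247, 0.0284], 0.9), ([0.4769, -0.2843, 0.0489], 0.4)]
pepper_mill []
dip_0 []
dip_1 []
```

View pics/scene0.png

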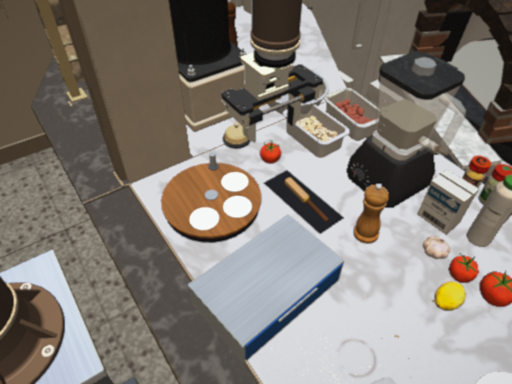

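View pics/side0.png

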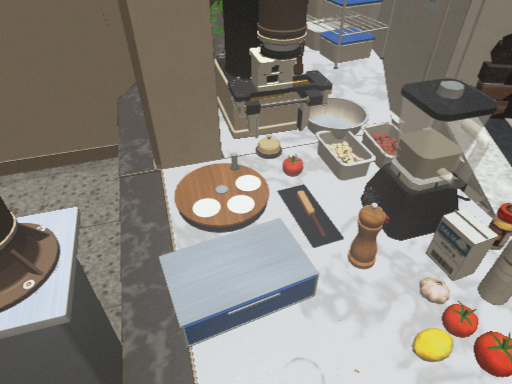

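The scene view shows the cabinet top (corners about (192,287), (289,220), (342,266)), the carousel at (212,200) with its post at (213,160), and the dowel on its mat at (305,200), rod pointing down and to the right. Next I'll measure these more exactly.

```bash
python3 - <<'E'
from h import *
ims=[]
for n,C in [("scene",[(192,287),(289,220),(342,266)]),("side",[(161,266),(286,222),(315,270)])]:
    p,M=shot(n); print(n,[ray(p,M,u,v,.078)[:2].round(4).tolist() for u,v in C])
    pp=[ray(p,M,u,v,.034)[:2].round(4).tolist() for u,v in ([(204,218),(237,207),(235,182),(211,195)] if n=="scene" else [(206,207),(240,204),(248,183),(222,189)])]; print("pads",pp)
    print("post",[ray(p,M,u,v,.078)[:2].round(4).tolist() for u,v in ([(212,157)] if n=="scene" else [(234,155)])])
    print("dowel ends",[ray(p,M,u,v,.012)[:2].round(4).tolist() for u,v in ([(287,180),(327,220)] if n=="scene" else [(301,194),(324,236)])])
    a,b=(150,140) if n=="scene" else (150,145)
    ims.append(cv2.resize(p["image"][b:b+200,a:a+200],(400,600)[:1]*2,interpolation=cv2.INTER_CUBIC))
cv2.imwrite("pics/z.png",np.hstack(ims))
p,M=shot("wrist"); cv2.imwrite("pics/w0.png",p["image"]); print(np.array(p["mount"]).round(3).tolist(),p["fx"])
for k in ["dowel_tip","dowel_grip","dowel","mat","carousel_center","post","pad_0","tomato"]: print(k,find(p,M,k))
E
```

```text
scene [[0.3461, -0.149], [0.5944, -0.1211], [0.6098, -0.2713]]
pads [[0.4619, 0.0188], [0.542, 0.0052], [0.5818, 0.0771], [0.5109, 0.072]]
post [[0.5588, 0.1439]]
dowel ends [[0.7071, 0.0283], [0.7051, -0.1296]]
side [[0.3443, -0.1627], [0.61, -0.1206], [0.6189, -0.2536]]
pads [[0.4602, 0.0213], [0.5411, 0.0084], [0.5812, 0.0801], [0.5114, 0.0757]]
post [[0.5632, 0.151]]
dowel ends [[0.7077, 0.0238], [0.7036, -0.1274]]
[[-0.0, -0.951, -0.308, 0.086], [1.0, -0.0, 0.0, -0.001], [-0.001, -0.308, 0.951, -0.093], [0.0, 0.0, 0.0, 1.0]] 284.1000928359324
dowel_tip [([0.7048, -0.0176, 0.0245], 0.8), ([0.5555, -0.1661, 0.0811], 0.53), ([0.5078, 0.0855, 0.032], 0.38)]
dowel_grip [([0.7017, -0.0189, 0.0211], 0.9)]
dowel [([0.7032, -0.0169, 0.0248], 0.93)]
mat [([0.7008, -0.0177, 0.0036], 0.8)]
carousel_center [([0.5082, 0.0941, 0.0323], 0.64)]
post [([0.6966, -0.0171, 0.0051], 0.72), ([0.5124, 0.0859, 0.0345], 0.64)]
pad_0 [([0.5077, 0.0859, 0.0329], 0.85)]
tomato [([0.717, 0.1313, 0.0462], 0.58)]
```

View pics/z.png

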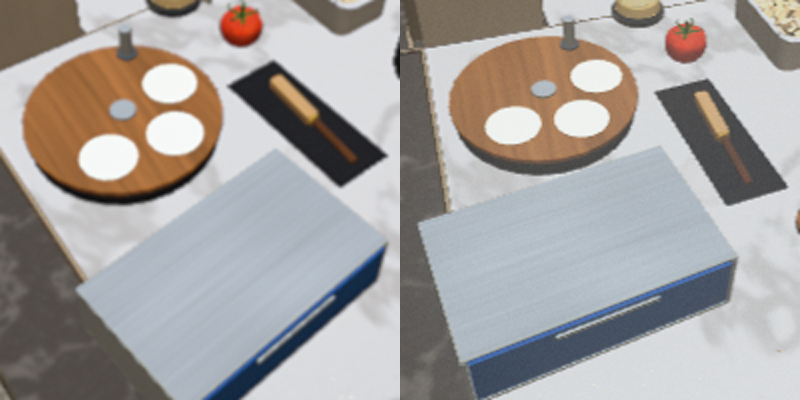

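View pics/w0.png

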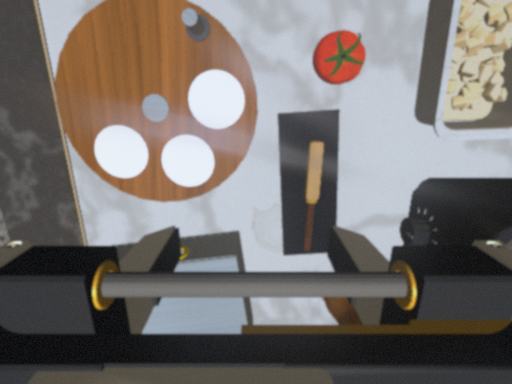

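The wrist view shows the carousel with its hub at (155,107), its post at (190,16) and its pads at (216,99), (188,161) and (121,152). The dowel runs from (317,142) to (307,250), and the yellow ring sits at (183,253) beside the left finger. Next I'll turn these into world positions, and shift the camera to get a clear view of the ring.

Units first: shifts go in shares of 0.5 m and turns go in shares of pi/2 rad. So -0.04 m / 0.5 = -0.08.

```bash
python3 - <<'E'
from h import *
p,M=shot("wrist")
g=lambda u,v,z:ray(p,M,u,v,z)[:2].round(4).tolist()
for n,u,v,z in [("hub",155,107,.034),("post",189,14,.078),("padA",216,99,.034),("padB",188,161,.034),("padC",121,152,.034),("d0",317,142,.012),("dm",313,202,.012),("d1",307,250,.012),("ring",183,253,.052),("mat",279,114,.003),("mat",338,110,.003),("mat",284,255,.003),("mat",338,250,.003),("backtop",243,258,.078),("backbot",240,232,0),("backbot",186,240,0)]: print(n,g(u,v,z))
E
```

```text
hub [0.5068, 0.0767]
post [0.5626, 0.1621]
padA [0.5795, 0.0857]
padB [0.5412, 0.0116]
padC [0.4587, 0.023]
d0 [0.7066, 0.0321]
dm [0.7067, -0.0514]
d1 [0.7026, -0.1271]
ring [0.5299, -0.1086]
mat [0.6567, 0.0671]
mat [0.733, 0.0721]
mat [0.6699, -0.1408]
mat [0.7515, -0.1322]
backtop [0.6105, -0.1005]
backbot [0.6032, -0.1035]
backbot [0.5215, -0.1167]
```

shift_gripper:
  offsets: "-0.08 0 0 0 1 | -0.08 0 0 0 1 | -0.08 0 0 0 1 | 0 0 0 0 1 | 0 0 0 0 1"

```text
clock: 2.8
position: [0.6248, -0.1213, 0.2922]
ee_rot: [2.224, 2.218, -0.0]
force: [0.2, 0.6, -0.1]
width: 0.997
gripper_force: 0.0
```

```bash
python3 - <<'E'
from h import *
p,M=shot("wrist"); cv2.imwrite("pics/w1.png",p["image"]); print(M.round(3).tolist())
for k in ["hole","cabinet"]: print(k,find(p,M,k))
E
```

```text
[[1.0, -0.003, -0.0, 0.624], [-0.003, -0.951, -0.308, -0.036], [0.001, 0.308, -0.951, 0.385], [0.0, 0.0, 0.0, 1.0]]
hole [([0.5049, -0.1548, 0.0786], 0.81), ([0.7016, -0.0185, 0.0217], 0.57)]
cabinet [([0.6994, -0.0196, 0.0193], 0.6)]
```

View pics/w1.png

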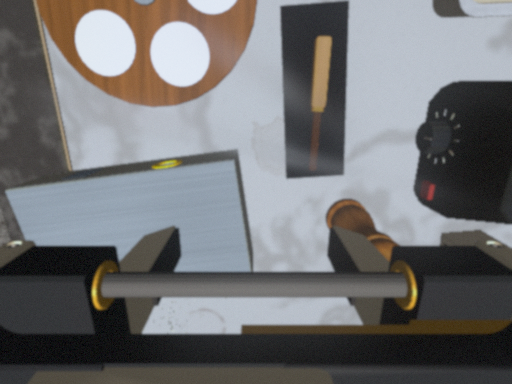

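The clear view shows the cabinet's back top edge from (8,190) to (238,159), the ring at (166,163), and the dowel rod ending at (314,170).

```bash
python3 - <<'E'
from h import *
p,M=shot("wrist")
g=lambda u,v,z:ray(p,M,u,v,z)[:2]
im=p["image"]; hsv=cv2.cvtColor(im,cv2.COLOR_BGR2HSV)
m=cv2.inRange(hsv,(20,120,80),(35,255,255)); m[:, :130]=0; m[200:]=0; m[:,200:]=0; m[:120]=0
ys,xs=np.nonzero(m); print("ring px",len(xs),xs.min(),xs.max(),ys.min(),ys.max(),xs.mean(),ys.mean())
uc=(xs.min()+xs.max())/2
print("ring mid",g(uc,ys.mean(),.062))
a,b=g(8,190,.078),g(238,159,.078); print("edge",a,b,np.linalg.norm(a-b),np.degrees(np.arctan2(*(b-a)[::-1])))
# edge fit: first bluish-bright pixel going down in columns
e=[]
for u in list(range(20,145,10))+list(range(190,232,8)):
    col=cv2.GaussianBlur(im,(3,3),0)[130:215,u].astype(float).sum(1); 
    gr=np.diff(col); v=130+np.argmax(gr*(np.arange(len(gr))>5)); e.append((u,v+.5,*g(u,v+.5,.078)))
e=np.array(e); print(e.round(4))
for n,u,v,z in [("d0",323,38,.021),("dm",318,109,.012),("d1",314,171,.012),("padB",180,54,.034),("padC",106,43,.034),("mat",281,6,.003),("mat",348,1,.003),("mat",286,178,.003),("mat",344,174,.003)]: print(n,g(u,v,z).round(4))
# dowel axis from colour
hs=cv2.inRange(hsv,(5,60,60),(25,255,255)); hs[:, :295]=0; hs[:,340:]=0; hs[180:]=0; ys,xs=np.nonzero(hs)
P=np.array([g(u,v,.014) for u,v in zip(xs,ys)]); c=P.mean(0); d=np.linalg.svd(P-c)[2][0]; t=(P-c)@d; print("dowel",c,d,c+d*t.min(),c+d*t.max())
E
```

```text
ring px 151 152 181 162 170 166.18543046357615 166.0662251655629
ring mid [ 0.52252171 -0.10671762]
edge [ 0.34517787 -0.13109884] [ 0.6066496  -0.09500779] 0.2639508136347801 7.858899454463208
[[ 2.000e+01  1.885e+02  3.592e-01 -1.293e-01]
 [ 3.000e+01  1.875e+02  3.708e-01 -1.281e-01]
 [ 4.000e+01  1.855e+02  3.827e-01 -1.257e-01]
 [ 5.000e+01  1.845e+02  3.942e-01 -1.245e-01]
 [ 6.000e+01  1.835e+02  4.057e-01 -1.233e-01]
 [ 7.000e+01  1.825e+02  4.172e-01 -1.221e-01]
 [ 8.000e+01  1.815e+02  4.287e-01 -1.209e-01]
 [ 9.000e+01  1.795e+02  4.403e-01 -1.186e-01]
 [ 1.000e+02  1.785e+02  4.517e-01 -1.174e-01]
 [ 1.100e+02  1.775e+02  4.631e-01 -1.162e-01]
 [ 1.200e+02  1.755e+02  4.746e-01 -1.139e-01]
 [ 1.300e+02  1.745e+02  4.859e-01 -1.127e-01]
 [ 1.400e+02  1.735e+02  4.972e-01 -1.116e-01]
 [ 1.900e+02  1.675e+02  5.534e-01 -1.046e-01]
 [ 1.980e+02  1.665e+02  5.623e-01 -1.035e-01]
 [ 2.060e+02  1.655e+02  5.712e-01 -1.023e-01]
 [ 2.140e+02  1.645e+02  5.801e-01 -1.012e-01]
 [ 2.220e+02  1.635e+02  5.889e-01 -1.001e-01]
 [ 2.300e+02  1.625e+02  5.978e-01 -9.890e-02]]
d0 [0.7032 0.0344]
dm [ 0.705  -0.0442]
d1 [ 0.7053 -0.1246]
padB [0.5409 0.0156]
padC [0.4595 0.0266]
mat [0.6555 0.0711]
mat [0.7333 0.0763]
mat [ 0.6689 -0.1369]
mat [ 0.7492 -0.1311]
dowel [ 0.70448593 -0.01599066] [-0.02358916 -0.99972174] [0.70570796 0.03579965] [ 0.70247736 -0.1011149 ]
```

```bash
python3 - <<'E'
from h import *
P={n:shot(n) for n in ("wrist","scene","side")}
def tri(obs):
    A=np.zeros((3,3));b=np.zeros(3)
    for n,u,v in obs:
        p,M=P[n]; d=M[:3,:3]@np.array([(u-p["cx"])/p["fx"],(v-p["cy"])/p["fy"],1]); d/=np.linalg.norm(d); Q=np.eye(3)-np.outer(d,d); A+=Q;b+=Q@M[:3,3]
    return np.linalg.solve(A,b).round(3)
p,M=P["wrist"]
for z in (0,.03,.06,.09): print(z,[ray(p,M,u,v,z)[:2].round(3).tolist() for u,v in [(417,138),(425,100),(415,190),(445,82),(166.3,166)]])
print(tri([("wrist",432,138),("scene",356,176)]))
print("ring .052",ray(p,M,166.3,166.07,.052))
# crop of machine, scene + side
a=cv2.resize(P["scene"][0]["image"][110:210,320:440],(400,333),interpolation=2); b=cv2.resize(P["wrist"][0]["image"][60:230,300:504],(400,333),interpolation=2)
cv2.imwrite("pics/m.png",np.hstack([a,b]))
E
```

```text
0 [[0.843, -0.082], [0.845, -0.033], [0.854, -0.155], [0.866, -0.011], [0.503, -0.121]]
0.03 [[0.826, -0.078], [0.828, -0.033], [0.836, -0.146], [0.847, -0.013], [0.512, -0.114]]
0.06 [[0.809, -0.074], [0.811, -0.033], [0.818, -0.136], [0.829, -0.015], [0.522, -0.107]]
0.09 [[0.792, -0.07], [0.793, -0.033], [0.8, -0.126], [0.81, -0.016], [0.531, -0.1]]
[ 0.84  -0.077  0.039]
ring .052 [ 0.51916246 -0.10903305  0.052     ]
```

View pics/m.png

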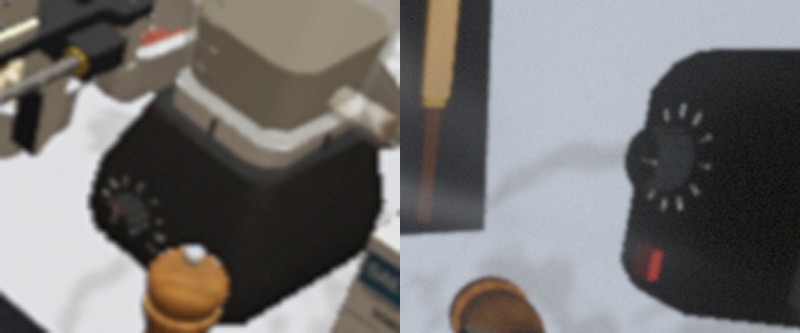

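The machine's knob sits at about x = 0.825, so the gripper body, which reaches x = 0.80, will clear it. I'll move above the dowel.

To row units: 0.03 m / 0.5 = 0.06, 0.029 m / 0.5 = 0.058.

shift_gripper:
  offsets: "0.058 0.04 0.06 0 1 | 0.058 0.04 0.06 0 1 | 0.058 0.04 0.06 0 1 | 0.058 0.04 0.06 0 1 | 0 0 0 0 1 | 0 0 0 0 1"

```text
clock: 3.75
position: [0.7047, -0.0024, 0.1709]
ee_rot: [-2.218, -2.223, 0.002]
force: [-0.5, -0.8, 0.8]
width: 0.998
gripper_force: 0.0
```

```bash
python3 - <<'E'
from h import *
p,M=shot("wrist"); hsv=cv2.cvtColor(p["image"],cv2.COLOR_BGR2HSV); print(pose().round(4).tolist())
cv2.imwrite("pics/w2.png",p["image"])
for k in ["dowel_grip","dowel_tip","dowel"]: print(find(p,M,k))
E
```

```text
[[-0.0003, 1.0, -0.0003, 0.705], [1.0, 0.0003, -0.0008, -0.0042], [-0.0008, -0.0003, -1.0, 0.1722], [0.0, 0.0, 0.0, 1.0]]
[([0.7, -0.0093, 0.0188], 0.94), ([0.6007, -0.1331, 0.0295], 0.37)]
[([0.7059, -0.0118, 0.0251], 0.55)]
[([0.706, -0.0098, 0.0249], 0.77)]
```

View pics/w2.png

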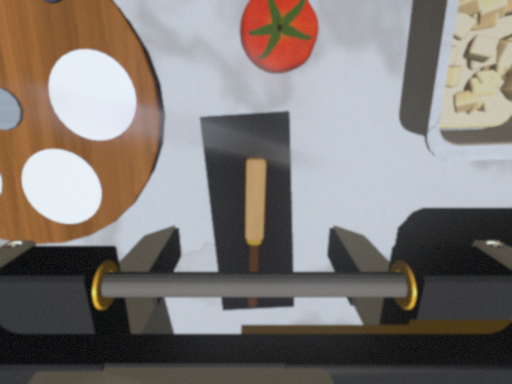

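The handle lies between the fingers, from (256,158) to (254,243), centred at about (0.7045, -0.007). I'll descend and grip.

To row units: 0.03 m / 0.5 = 0.06, -0.003 m / 0.5 = -0.006.

shift_gripper:
  offsets: "-0.006 0 0.06 0 1 | 0 0 0.06 0 1 | 0 0 0.06 0 1 | 0 0 0.023 0 1 | 0 0 0 0 1 | 0 0 0 0 0 | 0 0 0 0 0 | 0 0 0 0 0 | 0 0 0 0 0 | 0 0 0 0 0"
  grip_force: 40

```text
clock: 4.95
position: [0.7052, -0.007, 0.0713]
ee_rot: [2.221, 2.221, 0.001]
force: [0.0, -0.4, -0.0]
width: 0.614
gripper_force: 0.0
```

shift_gripper:
  offsets: "0 0 0 0 0 | 0 0 0 0 0 | 0 0 0 0 0"

```text
clock: 5.25
position: [0.705, -0.0071, 0.0707]
ee_rot: [-2.222, -2.221, 0.0]
force: [-0.3, -0.7, -0.3]
width: 0.353
gripper_force: 0.0
```

shift_gripper:
  offsets: "0 0 0 0 0 | 0 0 0 0 0 | 0 0 0 0 0 | 0 0 0 0 0 | 0 0 0 0 0"

```text
clock: 5.75
position: [0.705, -0.007, 0.0707]
ee_rot: [-2.222, -2.221, -0.0]
force: [0.2, -0.6, 0.1]
width: 0.19
gripper_force: 39.9
```

shift_gripper:
  offsets: "0 0 -0.06 0 0 | 0 0 -0.06 0 0 | 0 0 -0.06 0 0 | 0 0 0 0 0 | 0 0 0 0 0"

```text
clock: 6.25
position: [0.7053, -0.007, 0.1615]
ee_rot: [2.221, 2.221, 0.002]
force: [0.5, -0.4, -1.4]
width: 0.191
gripper_force: 39.9
```

Gripped. I'll go above the ring to measure its position from directly overhead, with the tool turned to the cabinet's yaw.

To row units: -0.04 m / 0.5 = -0.08, -0.035 m / 0.5 = -0.07, -0.127 rad / 1.5708 = -0.0809.

shift_gripper:
  offsets: "-0.04 -0.06 -0.066 0 0 | -0.04 -0.08 -0.066 0 0 | -0.04 -0.08 -0.066 0 0 | -0.04 -0.08 -0.066 0 0 | -0.04 -0.07 0 0 0 | 0 0 0 -0.0809 0 | 0 0 0 0 0 | 0 0 0 0 0 | 0 0 0 0 0"

```text
clock: 7.15
position: [0.5325, -0.1003, 0.282]
ee_rot: [-2.077, -2.356, 0.001]
force: [1.0, 0.4, -1.1]
width: 0.192
gripper_force: 39.9
```

```bash
python3 - <<'E'
from h import *
p,M=shot("wrist"); print(pose().round(4).tolist()); cv2.imwrite("pics/w3.png",p["image"])
hsv=cv2.cvtColor(p["image"],cv2.COLOR_BGR2HSV); m=cv2.inRange(hsv,(20,120,80),(35,255,255)); m[230:]=0
ys,xs=np.nonzero(m); print(len(xs),xs.min(),xs.max(),ys.min(),ys.max(),ys.mean()); print(ray(p,M,(xs.min()+xs.max())/2,ys.mean(),.052))
E
```

```text
[[-0.1258, 0.9921, -0.0011, 0.5325], [0.9921, 0.1258, 0.0003, -0.1003], [0.0004, -0.001, -1.0, 0.282], [0.0, 0.0, 0.0, 1.0]]
110 229 256 177 217 181.11818181818182
[ 0.51890596 -0.10853198  0.052     ]
```

View pics/w3.png

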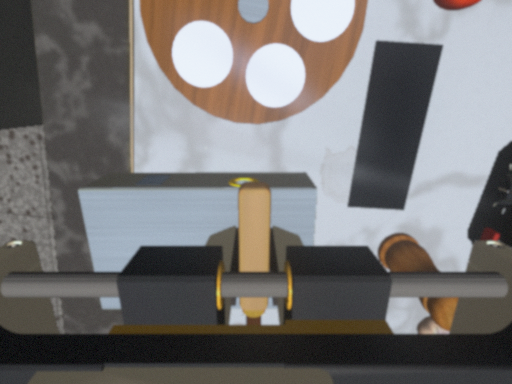

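The ring is at about (243,182), just ahead of the handle's end. The cabinet's back edge runs level in the image from (82,188) to (316,187), so the yaw is right.

```bash
python3 - <<'E'
from h import *
p,M=shot("wrist"); g=lambda u,v,z:ray(p,M,u,v,z)[:2]
a,b=g(82,188,.078),g(316,187,.078); n=(b-a)/np.linalg.norm(b-a); print(a,b,np.linalg.norm(b-a),np.arctan2(n[1],n[0]))
print("edge",(a+b)/2+.05*n, "ring",g(243.3,182,.052))
e=[]
im=cv2.GaussianBlur(p["image"],(3,3),0).astype(float).sum(2)
for u in list(range(90,220,8))+list(range(280,310,6)):
    gr=np.diff(im[178:200,u]); e.append((u,178.5+np.argmax(gr)))
e=np.array(e); k=np.polyfit(e[:,0],e[:,1],1); print(k, e[:,1])
r=im; row=im[195:225].mean(0); d=np.diff(row); print("side edges",70+np.argmax(np.abs(d[70:100])),300+np.argmax(np.abs(d[300:330])))
T=pose(); h=np.array([.5195,-.108]); w=(h-T[:2,3]); print("hole in tool xy",T[:2,:2].T@w)
E
```

```text
[ 0.34550709 -0.13089741] [ 0.59955683 -0.09759074] 0.2562237418787181 0.1303594645252965
edge [ 0.52210772 -0.10774455] ring [ 0.51995107 -0.10949528]
[3.67993807e-04 1.87204515e+02] [187.5 187.5 187.5 187.5 187.5 186.5 187.5 187.5 187.5 187.5 187.5 186.5
 186.5 186.5 186.5 187.5 187.5 187.5 187.5 187.5 187.5 187.5]
side edges 81 315
hole in tool xy [-0.00590726 -0.01384814]
```

To row units: 0.04 m / 0.5 = 0.08, -0.013 m / 0.5 = -0.026.

shift_gripper:
  offsets: "0.08 -0.026 0 0 0 | 0.08 0 0 0 0 | 0.08 0 0.06 0 0 | 0.027 0 0.08 0 0 | 0 0 0.08 0 0 | 0 0 0.08 0 0 | 0 0 0.0426 0 0 | 0 0 0 0 0 | 0 0 0 0 0"

```text
clock: 8.15
position: [0.5026, 0.0301, 0.1116]
ee_rot: [-2.076, -2.357, 0.001]
force: [0.6, 0.5, 0.6]
width: 0.192
gripper_force: 39.9
```

```bash
python3 - <<'E'
from h import *
T=pose(); print(T.round(4).tolist()); h=np.array([.5205,-.1085]); print("hole in tool",T[:2,:2].T@(h-T[:2,3]))
a=[shot(n)[0]["image"] for n in ("scene","side")]
cv2.imwrite("pics/pre.png",np.hstack([cv2.resize(i[120:270,150:350],(400,300),interpolation=2) for i in a]))
E
```

```text
[[-0.1264, 0.992, -0.0006, 0.5026], [0.992, 0.1264, -0.0001, 0.0301], [-0.0, -0.0006, -1.0, 0.1116], [0.0, 0.0, 0.0, 1.0]]
hole in tool [-0.1397173   0.00027292]
```

View pics/pre.png

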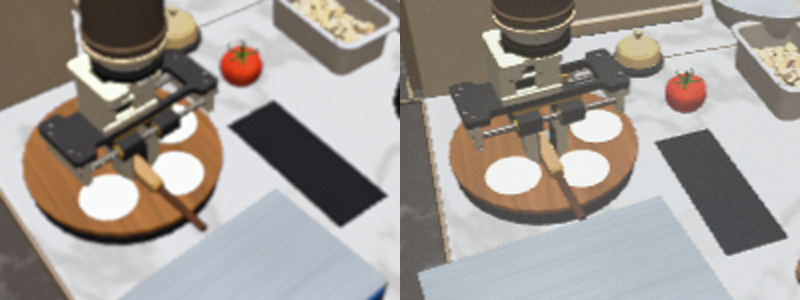

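The dowel stands just before the cabinet, with its tip at scene px (252.5,233) and side px (241,228). I'll triangulate the tip.

```bash
python3 - <<'E'
from h import *
A=np.zeros((3,3));b=np.zeros(3)
for n,u,v in [("scene",252,233),("side",241.3,228)]:
    p,M=shot(n); d=M[:3,:3]@np.array([(u-p["cx"])/p["fx"],(v-p["cy"])/p["fy"],1]); d/=np.linalg.norm(d); Q=np.eye(3)-np.outer(d,d); A+=Q;b+=Q@M[:3,3]
    T=pose(); tip=T@np.array([-.12,0,.0587,1]); print(n,proj(p,M,tip[:3]),tip[:3])
print(np.linalg.solve(A,b))
E
```

```text
scene [251.16635362 232.71305581] [ 0.51864212 -0.08905461  0.05420008]
side [240.9262153  228.30258201] [ 0.51854667 -0.08910409  0.05417359]
[ 0.51821308 -0.09312817  0.05864959]
```

To row units: -0.01 m / 0.5 = -0.02, -0.007 m / 0.5 = -0.014.

shift_gripper:
  offsets: "0 0 0.004 0 0 | -0.02 0 0 0 0 | -0.02 0 0 0 0 | -0.014 0 0 0 0 | -0.01 0 0 0 0 | 0 0 0 0 0"
  grip_force: 50

```text
clock: 8.95
position: [0.5064, -0.0032, 0.1095]
ee_rot: [2.078, 2.356, -0.0]
force: [0.6, -0.0, -0.8]
width: 0.19
gripper_force: 49.9
```

shift_gripper:
  offsets: "0 0 0 0 0 | 0 0 0 0 0"

```text
clock: 9.15
position: [0.5063, -0.0016, 0.1095]
ee_rot: [-2.075, -2.358, -0.0]
force: [-0.4, -0.3, -0.2]
width: 0.193
gripper_force: 49.9
```

The tip is 12 mm inside the hole with no contact force. I'll push on against the tail.

To row units: -0.005 m / 0.5 = -0.01, -0.004 m / 0.5 = -0.008.

shift_gripper:
  offsets: "-0.01 0 0 0 0 | -0.008 0 0 0 0 | -0.006 0 0 0 0 | -0.003 0 0 0 0 | 0 0 0 0 0"

```text
clock: 9.65
position: [0.5079, -0.0136, 0.1095]
ee_rot: [-2.073, -2.358, -0.002]
force: [-0.9, 7.6, 0.7]
width: 0.194
gripper_force: 49.9
```

shift_gripper:
  offsets: "-0.002 0 0 0 0 | -0.002 0 0 0 0 | 0 0 0 0 0 | 0 0 0 0 0"

```text
clock: 10.05
position: [0.5081, -0.0156, 0.1095]
ee_rot: [-2.073, -2.359, -0.002]
force: [0.3, 8.3, -0.9]
width: 0.189
gripper_force: 49.9
```

```bash
python3 - <<'E'
from h import *
p,M=shot("side"); cv2.imwrite("pics/rel.png",p["image"]); print(find(p,M,"drawer_face"),find(p,M,"dip_0"),find(p,M,"dip_1"))
E
```

```text
[] [([0.5648, -0.2553, 0.034], 0.88)] [([0.5648, -0.2553, 0.034], 0.88)]
```

The drawer is coming out. I'll withdraw the dowel and look.

To row units: -0.04 m / 0.5 = -0.08, 0.03 m / 0.5 = 0.06.

shift_gripper:
  offsets: "0 0 0 0 0 | 0 0 0 0 0 | 0 0 0 0 0 | 0.04 0 0 0 0 | 0.06 0 0 0 0 | 0.06 0 0 0 0 | 0 0 -0.08 0 0 | 0 0 -0.08 0 0 | 0 0 0 0 0 | 0 0 0 0 0"

```text
clock: 11.25
position: [0.4987, 0.0618, 0.1903]
ee_rot: [2.075, 2.356, 0.003]
force: [0.2, 0.3, -0.2]
width: 0.189
gripper_force: 49.9
```

```bash
python3 - <<'E'
from h import *
print(pose().round(4).tolist())
for n in("side","scene"):
    p,M=shot(n); cv2.imwrite(f"pics/rel_{n}.png",p["image"]); print(find(p,M,"drawer_face"),find(p,M,"dip_0",4),find(p,M,"dip_1",4),find(p,M,"mat"))
E
```

```text
[[-0.1263, 0.992, 0.0023, 0.4987], [0.992, 0.1263, 0.0003, 0.0618], [0.0, 0.0023, -1.0, 0.1903], [0.0, 0.0, 0.0, 1.0]]
[([0.5301, -0.372, 0.0181], 0.69)] [([0.4337, -0.3741, 0.0344], 0.83), ([0.5766, -0.3648, 0.0379], 0.63)] [([0.4337, -0.3741, 0.0344], 0.83), ([0.5766, -0.3648, 0.0379], 0.63)] [([0.7051, -0.0536, 0.0048], 0.76), ([0.5041, 0.0178, 0.1357], 0.63)]
[([0.5207, -0.3741, 0.0119], 0.67)] [([0.5821, -0.3626, 0.034], 0.85), ([0.4365, -0.3716, 0.0401], 0.64)] [([0.5821, -0.3626, 0.034], 0.85), ([0.4365, -0.3716, 0.0401], 0.64)] [([0.705, -0.0473, 0.0064], 0.68)]
```

View pics/rel_side.png

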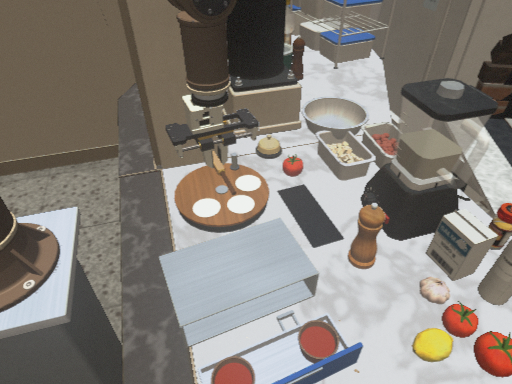

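The drawer is out, with two red ramekins in its outer places at (232,372) and (318,340) and the middle place empty. The dowel goes back on the mat first.

To row units: 0.04 m / 0.5 = 0.08, 0.0379 m / 0.5 = 0.0758, 0.055 rad / 1.5708 = 0.035.

shift_gripper:
  offsets: "0 0 0 0.035 0 | -0.04 0.08 0 0 0 | -0.04 0.08 0 0 0 | -0.04 0.08 0 0 0 | -0.0284 0.08 0 0 0 | 0 0.0758 0.04 0 0 | 0 0 0.06 0 0 | 0 0 0.06 0 0 | 0 0 0 0 0 | 0 0 0 0 0"

```text
clock: 12.75
position: [0.7006, 0.0022, 0.1094]
ee_rot: [-2.14, -2.299, 0.001]
force: [0.8, -0.7, 0.6]
width: 0.193
gripper_force: 49.9
```

```bash
python3 - <<'E'
from h import *
print(pose().round(4).tolist()); p,M=shot("wrist"); cv2.imwrite("pics/w4.png",p["image"]);
E
```

```text
[[-0.0719, 0.9974, -0.0013, 0.7006], [0.9974, 0.0719, -0.0001, 0.0022], [0.0, -0.0013, -1.0, 0.1094], [0.0, 0.0, 0.0, 1.0]]
```

To row units: 0.02 m / 0.5 = 0.04, 0.012 m / 0.5 = 0.024.

shift_gripper:
  offsets: "0 0 0.04 0 0 | 0 0 0.024 0 0 | 0 0 0.008 0 0 | 0 0 0.004 0 0 | 0 0 0 0 0 | 0 0 0 0 0"

```text
clock: 13.4
position: [0.7013, 0.0023, 0.0723]
ee_rot: [2.14, 2.299, 0.001]
force: [0.4, -1.1, -0.9]
width: 0.189
gripper_force: 49.9
```

shift_gripper:
  offsets: "0 0 0 0 0.5 | 0 0 0 0 0.5 | 0 0 0 0 0.5 | 0 0 0 0 0.5 | 0 0 0 0 0.5"

```text
clock: 13.9
position: [0.7009, 0.0022, 0.0715]
ee_rot: [2.14, 2.3, 0.0]
force: [0.3, 0.6, -0.1]
width: 0.496
gripper_force: 0.0
```

shift_gripper:
  offsets: "0 0 -0.04 0 0.5 | 0 0 -0.08 0 0.5 | 0 0 -0.08 0 1 | 0 0 -0.08 0 1 | 0 0 0 0 1 | 0 0 0 0 1"

```text
clock: 14.5
position: [0.7013, 0.0022, 0.2128]
ee_rot: [2.139, 2.299, 0.003]
force: [-0.1, 0.2, -0.8]
width: 0.802
gripper_force: 0.0
```

```bash
python3 - <<'E'
from h import *
print(pose().round(4).tolist()); p,M=shot("wrist"); cv2.imwrite("pics/w5.png",p["image"]); print(find(p,M,"dowel"),find(p,M,"dowel_grip"))
E
```

```text
[[-0.0718, 0.9974, 0.0024, 0.7013], [0.9974, 0.0718, 0.0001, 0.0022], [-0.0001, 0.0024, -1.0, 0.2128], [0.0, 0.0, 0.0, 1.0]]
[([0.7009, -0.0064, 0.0265], 0.68)] [([0.7013, -0.0061, 0.0179], 0.66), ([0.5389, 0.0774, 0.0351], 0.62)]
```

View pics/w5.png

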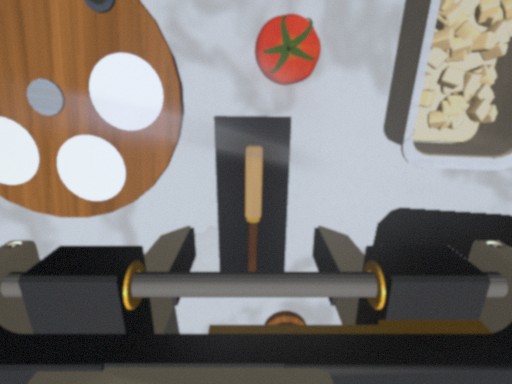

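The dowel lies straight on its mat (handle (254,150)–(253,220)). Next I'll look over the drawer.

To row units: -0.045 m / 0.5 = -0.09, -0.04 m / 0.5 = -0.08, -0.055 rad / 1.5708 = -0.035.

shift_gripper:
  offsets: "0 0 -0.09 -0.035 1 | 0 -0.06 -0.08 0 1 | -0.068 -0.06 0 0 1 | -0.08 -0.06 0 0 1 | -0.08 -0.06 0 0 1 | -0.08 -0.06 0 0 1 | -0.08 -0.06 0 0 1 | -0.08 -0.06 0 0 1 | -0.08 -0.06 0 0 1 | -0.08 -0.007 0 0 1"

```text
clock: 15.65
position: [0.4949, -0.3428, 0.2956]
ee_rot: [-2.078, -2.352, 0.003]
force: [0.9, 1.1, 0.2]
width: 1.003
gripper_force: 0.0
```

shift_gripper:
  offsets: "-0.06 0 0 0 1 | 0 0 0 0 1 | 0 0 0 0 1 | 0 0 0 0 1"

```text
clock: 16.05
position: [0.503, -0.3683, 0.2956]
ee_rot: [-2.073, -2.358, -0.001]
force: [0.4, 0.4, 0.0]
width: 0.997
gripper_force: 0.0
```

```bash
python3 - <<'E'
from h import *
print(pose().round(4).tolist()); p,M=shot("wrist"); cv2.imwrite("pics/w6.png",p["image"]); print(find(p,M,"dip_0",5),find(p,M,"dip_1",5),find(p,M,"drawer_face"))
E
```

```text
[[-0.128, 0.9918, -0.0012, 0.503], [0.9918, 0.128, 0.0016, -0.3683], [0.0018, -0.0009, -1.0, 0.2956], [0.0, 0.0, 0.0, 1.0]]
[([0.4215, -0.3814, 0.0344], 0.95), ([0.5774, -0.3602, 0.0364], 0.75)] [([0.4215, -0.3814, 0.0344], 0.95), ([0.5774, -0.3602, 0.0364], 0.75)] [([0.5101, -0.3845, 0.0158], 0.97)]
```

View pics/w6.png

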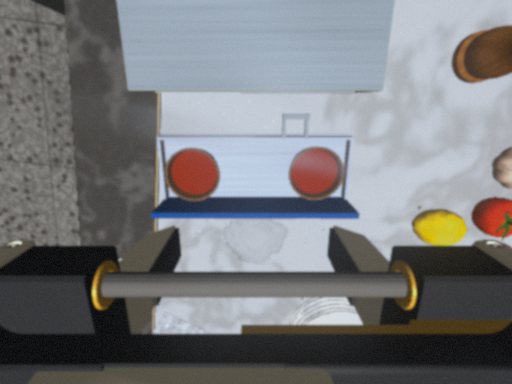

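Two ramekins, at (193,173) and (316,172), with the middle place empty. I'll fit their rims.

```bash
cat >> h.py <<'E'
def dips(p,M,z,roi):
    y0,y1,x0,x1=roi; hsv=cv2.cvtColor(p["image"],cv2.COLOR_BGR2HSV)
    m=cv2.inRange(hsv,(0,70,30),(14,255,255))|cv2.inRange(hsv,(165,70,30),(180,255,255)); mm=np.zeros_like(m); mm[y0:y1,x0:x1]=m[y0:y1,x0:x1]
    out=[]
    for c in cv2.findContours(mm,0,2)[0]:
        if cv2.contourArea(c)<300: continue
        W=np.array([ray(p,M,*q[0],z)[:2] for q in c],np.float32); cc,r=cv2.minEnclosingCircle(W); out.append((np.round(cc,4).tolist(),round(r,4),cv2.boundingRect(c)))
    return out
E
python3 - <<'E'
from h import *
p,M=shot("wrist")
print(dips(p,M,.046,(140,205,160,350))); print("bbox pick",ray(p,M,193,173.5,.046),ray(p,M,316,172.5,.046))
T=pose(); print(T[:2,:2].T@(np.array([.5,-.4])-T[:2,3]))
print("faces",[ray(p,M,u,v,.072)[:2] for u,v in [(152,216),(357,216)]])
E
```

```text
[([0.4256, -0.3818], 0.0335, (165, 149, 53, 51)), ([0.5786, -0.361], 0.0324, (290, 148, 47, 50))]
bbox pick [ 0.42747637 -0.38091749  0.046     ] [ 0.57921848 -0.3600899   0.046     ]
[-0.03037834 -0.00708508]
faces [array([ 0.38645966, -0.43283695]), array([ 0.63228032, -0.4012236 ])]
```

Units first: shifts go in shares of 0.5 m and turns go in shares of pi/2 rad. So 0.045 m / 0.5 = 0.09, -0.0017 m / 0.5 = -0.0034.

shift_gripper:
  offsets: "-0.0034 0.09 0 0 0.35 | 0 0 0.08 0 0.35 | 0 0 0.08 0 0.35 | 0 0 0.08 0 0.35 | 0 0 0.06 0 0.35 | 0 0 0 0 0.35 | 0 0 0 0 0.35 | 0 0 0 0 0.35"
  grip_force: 25

```text
clock: 17.1
position: [0.5489, -0.3664, 0.1488]
ee_rot: [2.074, 2.355, 0.001]
force: [-0.6, 0.6, 0.2]
width: 0.367
gripper_force: 0.0
```

```bash
python3 - <<'E'
from h import *
T=pose(); print(T.round(4).tolist()); g=np.array([.5475,-.3645]); print(T[:2,:2].T@(g-T[:2,3]))
p,M=shot("side"); print(find(p,M,"dip_0",4))
E
```

```text
[[-0.1267, 0.9919, 0.003, 0.5489], [0.9919, 0.1267, -0.0017, -0.3664], [-0.0021, 0.0028, -1.0, 0.1488], [0.0, 0.0, 0.0, 1.0]]
[ 0.00205461 -0.00113271]
[([0.5786, -0.3689, 0.0342], 0.85)]
```

To row units: 0.02 m / 0.5 = 0.04, 0.002 m / 0.5 = 0.004.

shift_gripper:
  offsets: "0.004 -0.002 0.04 0 0.35 | 0 0 0.032 0 0.35 | 0 0 0.02 0 0.35 | 0 0 0 0 0.35 | 0 0 0 0 0.35"

```text
clock: 17.7
position: [0.5466, -0.3641, 0.1006]
ee_rot: [-2.076, -2.358, 0.0]
force: [-0.4, -0.0, -0.1]
width: 0.35
gripper_force: 0.0
```

shift_gripper:
  offsets: "0 0 0.002 0 0 | 0 0 0 0 0 | 0 0 0 0 0 | 0 0 0 0 0 | 0 0 0 0 0 | 0 0 0 0 0"

```text
clock: 18.3
position: [0.547, -0.3645, 0.1001]
ee_rot: [2.075, 2.356, 0.0]
force: [0.8, -2.5, 2.8]
width: 0.053
gripper_force: 24.0
```

To row units: -0.04 m / 0.5 = -0.08, -0.02 m / 0.5 = -0.04.

shift_gripper:
  offsets: "0 0 -0.04 0 0 | 0 0 -0.08 0 0 | 0 0 -0.08 0 0 | 0.06 0.008 -0.06 0 0 | 0.08 0.008 0 0 0 | 0.08 0.008 0 0 0 | 0.08 0.008 0 0 0 | 0.08 0.008 0 0 0 | 0.08 0.008 0 0 0 | 0.08 0 0 0 0"

```text
clock: 19.3
position: [0.5354, -0.0912, 0.2291]
ee_rot: [-2.075, -2.358, 0.001]
force: [0.0, -0.0, -1.8]
width: 0.045
gripper_force: 25.3
```

shift_gripper:
  offsets: "0.08 0 0 0 0 | 0.028 0 0 0 0 | 0 0 0 0 0 | 0 0 0 0 0 | 0 0 0 0 0"

```text
clock: 19.8
position: [0.5292, -0.0413, 0.2293]
ee_rot: [2.079, 2.355, -0.001]
force: [-0.4, -0.6, -0.9]
width: 0.052
gripper_force: 25.3
```

```bash
python3 - <<'E'
from h import *
T=pose(); print(T.round(4).tolist())
p,M=shot("wrist"); cv2.imwrite("pics/w7.png",p["image"])
hsv=cv2.cvtColor(p["image"],cv2.COLOR_BGR2HSV); m=cv2.inRange(hsv,(0,0,190),(180,60,255))
for c in cv2.findContours(m,0,2)[0]:
    a=cv2.contourArea(c)
    if 1200<a<9000:
        W=np.array([ray(p,M,*q[0],.034)[:2] for q in c],np.float32); cc,r=cv2.minEnclosingCircle(W); print(np.round(cc,4),W.mean(0).round(4),round(r,4),cv2.boundingRect(c))
print(find(p,M,"carousel_center"),find(p,M,"post"),find(p,M,"dip_0"))
E
```

```text
[[-0.1243, 0.9922, -0.0004, 0.5292], [0.9922, 0.1243, -0.0008, -0.0413], [-0.0008, -0.0005, -1.0, 0.2293], [0.0, 0.0, 0.0, 1.0]]
[ 0.7251 -0.1038] [ 0.7417 -0.1001] 0.0611 (364, 238, 108, 33)
[ 0.4962 -0.0564] [ 0.488  -0.0575] 0.0509 (181, 167, 89, 61)
[ 0.4079 -0.0548] [ 0.4107 -0.0544] 0.0571 (119, 129, 61, 99)
[0.5409 0.0116] [0.5423 0.0125] 0.0335 (240, 101, 67, 67)
[0.459 0.023] [0.4574 0.0249] 0.0335 (158, 77, 68, 70)
[0.6248 0.0231] [0.6282 0.0314] 0.0929 (280, 36, 149, 184)
[0.5799 0.0849] [0.5812 0.0889] 0.0334 (291, 21, 72, 78)
[0.6587 0.1123] [0.6686 0.1089] 0.0546 (373, 0, 88, 90)
[([0.5094, 0.0648, 0.0339], 0.91)] [([0.514, 0.0602, 0.0352], 0.81)] [([0.5533, -0.0203, 0.1566], 0.65)]
```

View pics/w7.png

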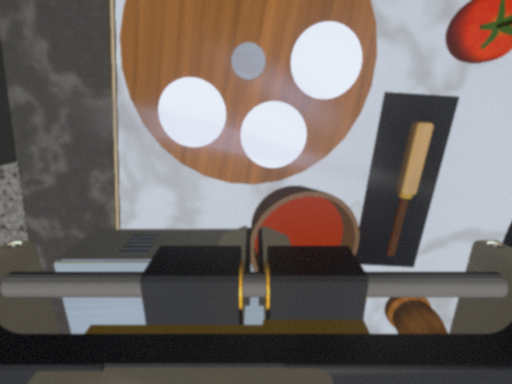

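The view is clean: pads A (0.580,0.085), B (0.541,0.012) and C (0.459,0.023), each fitted radius 33 mm, as it should be. The ramekin hangs level at (305,235). It goes on pad A.

To row units: 0.04 m / 0.5 = 0.08, 0.012 m / 0.5 = 0.024.

shift_gripper:
  offsets: "0.08 0.024 0 0 0 | 0.08 0.024 0 0 0 | 0.078 0.022 0 0 0 | 0 0 0.08 0 0 | 0 0 0.08 0 0 | 0 0 0.02 0 0 | 0 0 0 0 0 | 0 0 0 0 0"

```text
clock: 20.8
position: [0.5499, 0.0826, 0.1408]
ee_rot: [2.077, 2.356, 0.002]
force: [0.1, -0.1, -1.6]
width: 0.051
gripper_force: 25.3
```

```bash
python3 - <<'E'
from h import *
T=pose(); print(T.round(4).tolist()); print(T[:2,:2].T@(np.array([.5487,.081])-T[:2,3]))
E
```

```text
[[-0.1256, 0.9921, 0.0016, 0.5499], [0.9921, 0.1256, 0.0003, 0.0826], [0.0001, 0.0016, -1.0, 0.1408], [0.0, 0.0, 0.0, 1.0]]
[-0.00146788 -0.0013696 ]
```

shift_gripper:
  offsets: "-0.002 -0.002 0.02 0 0 | 0 0 0.012 0 0 | 0 0 0.004 0 0 | 0 0 0 0 0 | 0 0 0 0 0"

```text
clock: 21.3
position: [0.5474, 0.0814, 0.122]
ee_rot: [-2.076, -2.357, 0.002]
force: [-6.5, -1.8, 8.2]
width: 0.052
gripper_force: 26.2
```

shift_gripper:
  offsets: "0 0 0.002 0 0 | 0 0 0 0 0 | 0 0 0 0 0.15 | 0 0 0 0 0.3 | 0 0 0 0 0.35 | 0 0 0 0 0.35 | 0 0 0 0 0.35 | 0 0 0 0 0.35"

```text
clock: 22.1
position: [0.5481, 0.0819, 0.1204]
ee_rot: [2.076, 2.358, -0.0]
force: [-0.0, 0.0, -0.3]
width: 0.353
gripper_force: 0.0
```

shift_gripper:
  offsets: "0 0 -0.04 0 0.35 | 0 0 -0.08 0 0.35 | 0 0 -0.08 0 0.35 | -0.06 -0.04 -0.02 0 0.35 | -0.08 -0.04 0 0 0.35 | -0.08 0 0 0 0.35 | 0 0 0 0 0.35 | 0 0 0 0 0.35"

```text
clock: 22.9
position: [0.5223, -0.0333, 0.2306]
ee_rot: [2.079, 2.355, 0.0]
force: [0.5, 1.1, -1.0]
width: 0.349
gripper_force: 0.0
```

```bash
python3 - <<'E'
from h import *
T=pose(); print(T.round(4).tolist())
p,M=shot("wrist"); cv2.imwrite("pics/w8.png",p["image"]); print(dips(p,M,.068,(0,200,270,400)))
print(find(p,M,"dip_0"))
p,M=shot("side"); print(find(p,M,"dip_0",4),find(p,M,"dowel"))
E
```

```text
[[-0.1241, 0.9923, 0.0002, 0.5223], [0.9923, 0.1241, -0.0, -0.0333], [-0.0001, 0.0002, -1.0, 0.2306], [0.0, 0.0, 0.0, 1.0]]
[([0.554, -0.016], 0.0208, (270, 171, 43, 18)), ([0.5599, 0.0732], 0.0697, (270, 0, 110, 159))]
[([0.6997, -0.0071, 0.0219], 0.59), ([0.5764, 0.0908, 0.0554], 0.56)]
[([0.434, -0.372, 0.0378], 0.73), ([0.5709, 0.0775, 0.0568], 0.64)] [([0.6986, -0.0313, 0.0133], 0.53), ([0.4916, 0.0456, 0.0367], 0.35)]
```

```bash
cat >> h.py <<'E'
def reds(p,M,z):
    hsv=cv2.cvtColor(p["image"],cv2.COLOR_BGR2HSV); m=cv2.inRange(hsv,(0,150,60),(6,255,255))|cv2.inRange(hsv,(172,150,60),(180,255,255))
    out=[]
    for c in cv2.findContours(m,0,2)[0]:
        if cv2.contourArea(c)<200: continue
        W=np.array([ray(p,M,*q[0],z)[:2] for q in c],np.float32); cc,r=cv2.minEnclosingCircle(W); out.append((np.round(cc,4).tolist(),round(r,4),cv2.boundingRect(c)))
    return out
E
python3 - <<'E'
from h import *
p,M=shot("wrist"); print(reds(p,M,.058)); print(p["image"][60,330])
E
```

```text
[([0.5758, 0.0872], 0.0291, (301, 32, 67, 72)), ([0.7004, 0.1216], 0.0275, (457, 11, 55, 64))]
[ 34  64 180]
```

To row units: -0.042 m / 0.5 = -0.084, -0.0413 m / 0.5 = -0.0826.

shift_gripper:
  offsets: "-0.084 -0.024 0 0 0.35 | -0.084 -0.026 0 0 0.35 | -0.084 -0.026 0 0 0.35 | -0.084 -0.028 0 0 0.35 | -0.082 -0.028 0 0 0.35 | -0.082 -0.028 0 0 0.35 | -0.082 -0.028 0 0 0.35 | -0.0826 -0.0268 0 0 0.35 | 0 0 0 0 0.35 | 0 0 0 0 0.35"

```text
clock: 24.2
position: [0.4576, -0.376, 0.2301]
ee_rot: [-2.078, -2.356, 0.0]
force: [0.6, 1.3, 0.2]
width: 0.349
gripper_force: 0.0
```

```bash
python3 - <<'E'
from h import *
T=pose(); print(T.round(4).tolist())
p,M=shot("wrist"); cv2.imwrite("pics/w9.png",p["image"]); print(reds(p,M,.037),dips(p,M,.046,(100,260,150,350)),find(p,M,"dip_0"))
E
```

```text
[[-0.125, 0.9922, -0.0004, 0.4576], [0.9922, 0.125, 0.0003, -0.376], [0.0004, -0.0004, -1.0, 0.2301], [0.0, 0.0, 0.0, 1.0]]
[([0.4252, -0.3825], 0.0285, (197, 162, 54, 50))] [([0.4253, -0.3829], 0.0337, (190, 158, 65, 62))] [([0.421, -0.3829, 0.0353], 0.79)]
```

To row units: 0.04 m / 0.5 = 0.08, -0.0023 m / 0.5 = -0.0046.

shift_gripper:
  offsets: "-0.0046 -0.0028 0.06 0 0.35 | 0 0 0.08 0 0.35 | 0 0 0.07 0 0.35 | 0 0 0.03 0 0.35 | 0 0 0.018 0 0.35 | 0 0 0 0 0.35 | 0 0 0 0 0.35"

```text
clock: 25.0
position: [0.4576, -0.3777, 0.1024]
ee_rot: [2.074, 2.358, 0.001]
force: [0.4, -0.1, 0.0]
width: 0.349
gripper_force: 0.0
```

shift_gripper:
  offsets: "0 0 0.002 0 0 | 0 0 0 0 0 | 0 0 0 0 0 | 0 0 0 0 0 | 0 0 0 0 0 | 0 0 0 0 0"

```text
clock: 25.6
position: [0.4569, -0.3785, 0.1009]
ee_rot: [2.076, 2.357, -0.0]
force: [-0.9, -0.2, 2.2]
width: 0.055
gripper_force: 23.0
```

To row units: 0.045 m / 0.5 = 0.09, -0.04 m / 0.5 = -0.08.

shift_gripper:
  offsets: "0 0 -0.04 0 0 | 0 0 -0.08 0 0 | 0 0 -0.08 0 0 | 0.08 0.02 -0.04 0 0 | 0.09 0.02 0 0 0 | 0.09 0.02 0 0 0 | 0.09 0.02 0 0 0 | 0.09 0.02 0 0 0 | 0.09 0.02 0 0 0 | 0.09 0.02 0 0 0"

```text
clock: 26.6
position: [0.4864, -0.0598, 0.2204]
ee_rot: [-2.076, -2.357, 0.0]
force: [1.3, -0.1, -1.1]
width: 0.048
gripper_force: 25.4
```

shift_gripper:
  offsets: "0.09 0.02 0 0 0 | 0.086 0.0086 0 0 0 | 0 0 0.08 0 0 | 0 0 0.07 0 0 | 0 0 0 0 0 | 0 0 0 0 0 | 0 0 0 0 0"

```text
clock: 27.3
position: [0.4909, 0.0272, 0.147]
ee_rot: [2.076, 2.356, 0.002]
force: [0.3, 0.1, -0.8]
width: 0.047
gripper_force: 25.5
```

```bash
python3 - <<'E'
from h import *
T=pose(); print(T.round(4).tolist()); print(T[:2,:2].T@(np.array([.4902,.027])-T[:2,3]))
E
```

```text
[[-0.1258, 0.9921, 0.0019, 0.4909], [0.9921, 0.1258, 0.0003, 0.0272], [0.0, 0.0019, -1.0, 0.147], [0.0, 0.0, 0.0, 1.0]]
[-0.00014608 -0.00068307]
```

To row units: 0.012 m / 0.5 = 0.024, 0.008 m / 0.5 = 0.016.

shift_gripper:
  offsets: "0 0 0.024 0 0 | 0 0 0.016 0 0 | 0 0 0.006 0 0 | 0 0 0 0 0 | 0 0 0 0 0"

```text
clock: 27.8
position: [0.4921, 0.0276, 0.1234]
ee_rot: [2.074, 2.355, 0.005]
force: [4.4, 0.7, 7.4]
width: 0.053
gripper_force: 26.8
```

shift_gripper:
  offsets: "0 0 0.002 0 0 | 0 0 0 0 0 | 0 0 0 0 0.15 | 0 0 0 0 0.3 | 0 0 0 0 0.35 | 0 0 0 0 0.35 | 0 0 0 0 0.35 | 0 0 0 0 0.35"

```text
clock: 28.6
position: [0.4898, 0.0274, 0.1213]
ee_rot: [-2.076, -2.358, 0.0]
force: [-0.8, -0.6, 0.0]
width: 0.346
gripper_force: 0.0
```

shift_gripper:
  offsets: "0 0 -0.04 0 0.35 | 0 0 -0.08 0 0.35 | 0 0 -0.08 0 0.35 | -0.06 0.04 -0.04 0 0.3 | -0.08 0.04 0 0 0 | 0 0 0 0 0 | 0 0 0 0 0"

```text
clock: 29.3
position: [0.5384, -0.0379, 0.2411]
ee_rot: [-2.079, -2.355, 0.001]
force: [-0.0, 0.3, -0.4]
width: 0.088
gripper_force: 0.0
```

```bash
python3 - <<'E'
from h import *
T=pose(); print(T.round(4).tolist())
p,M=shot("wrist"); cv2.imwrite("pics/w10.png",p["image"]); print(reds(p,M,.058)); print(find(p,M,"post"))
p,M=shot("scene"); print(find(p,M,"post"),find(p,M,"dip_0"))
E
```

```text
[[-0.1243, 0.9922, -0.0006, 0.5384], [0.9922, 0.1243, -0.0002, -0.0379], [-0.0001, -0.0006, -1.0, 0.2411], [0.0, 0.0, 0.0, 1.0]]
[([0.4615, 0.0286], 0.0281, (152, 82, 61, 45)), ([0.5758, 0.0872], 0.0293, (282, 23, 66, 70)), ([0.7032, 0.1225], 0.0267, (437, 2, 58, 63))]
[([0.5085, 0.0633, 0.0339], 0.8)]
[([0.5012, 0.0508, 0.0321], 0.64)] [([0.5768, 0.0673, 0.0561], 0.81), ([0.4614, 0.022, 0.0569], 0.81)]
```

View pics/w10.png

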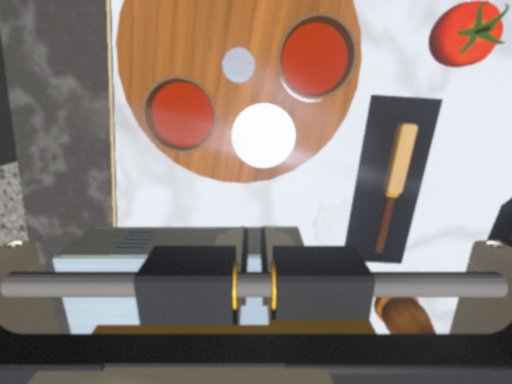

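Both ramekins stand on their spots at (180,113) and (316,60); the middle spot is free, and the dowel is on its mat. I'll move over the post and measure it numerically.

To row units: 0.041 m / 0.5 = 0.082, 0.0405 m / 0.5 = 0.081, 0.143 rad / 1.5708 = 0.091.

shift_gripper:
  offsets: "0.082 0.012 -0.04 0 0 | 0.082 0.012 -0.04 0 0 | 0.082 0.012 0 0 0 | 0.081 0.009 0 0 0.3 | 0 0 0 0.091 0.3 | 0 0 0 0.091 0.3 | 0 0 0 0.091 0.3 | 0 0 0 0.091 0.3 | 0 0 0 0.0923 0.3 | 0 0 0 0 0.3"

```text
clock: 30.55
position: [0.5396, 0.1288, 0.2814]
ee_rot: [-2.772, -1.478, 0.001]
force: [-0.2, -0.7, 0.4]
width: 0.301
gripper_force: 0.0
```

shift_gripper:
  offsets: "0 0 0 0 0.3 | 0 0 0 0 0.3"

```text
clock: 30.75
position: [0.5399, 0.1284, 0.2815]
ee_rot: [-2.768, -1.485, 0.0]
force: [0.4, -0.1, -0.7]
width: 0.3
gripper_force: 0.0
```

```bash
python3 - <<'E'
from h import *
T=pose(); print(T.round(4).tolist(), readout.observe()["joints"].round(2))
p,M=shot("wrist"); cv2.imwrite("pics/w11.png",p["image"])
hsv=cv2.cvtColor(p["image"],cv2.COLOR_BGR2HSV)
disc=np.zeros((384,512),np.uint8); pts=np.array([proj(p,M,[.5068+.112*np.cos(a),.0767+.112*np.sin(a),.034]) for a in np.arange(0,6.3,.1)],np.int32); cv2.fillPoly(disc,[pts],255)
m=cv2.inRange(hsv,(0,0,0),(180,90,255))&disc; m[235:]=0
for c in cv2.findContours(m,0,2)[0]:
    if cv2.contourArea(c)>60: print(cv2.boundingRect(c),cv2.contourArea(c), p["image"][int(c[:,0,1].mean()),int(c[:,0,0].mean())])
print("proj post top/base for est", [proj(p,M,[.5626,.160,z]).round(1) for z in(.078,.034)], "hub",proj(p,M,[.5068,.0767,.034]).round(1))
E
```

```text
[[0.5532, 0.8331, -0.0001, 0.5399], [0.8331, -0.5532, 0.0, 0.1284], [-0.0, -0.0001, -1.0, 0.2815], [0.0, 0.0, 0.0, 1.0]] [-0.4   0.33  0.1   1.77 -0.04  1.05 -0.88]
(205, 227, 25, 8) 91.0 [ 90 107 120]
(278, 212, 52, 23) 627.5 [254 252 250]
(244, 207, 27, 24) 459.5 [222 206 193]
(203, 129, 130, 85) 1686.5 [107 131 174]
proj post top/base for est [array([256.9, 145.2]), array([256.5, 139.5])] hub [256.  217.3]
```

```bash
python3 - <<'E'
from h import *
p,M=shot("wrist"); hsv=cv2.cvtColor(p["image"],cv2.COLOR_BGR2HSV)
for v in range(112,166,3): print(v,"".join("#" if hsv[v,u,1]<60 else("+" if hsv[v,u,1]<100 else ".") for u in range(220,296,2)), hsv[v,256])
E
```

```text
112 ###################################### [110   9 242]
115 ###################################### [109  12 243]
118 ###################################### [109  12 241]
121 ###################################### [108  11 236]
124 #############+++++++++++++############ [ 11  81 171]
127 ######+++++++++.++++..........++###### [ 11  92 170]
130 ##++++++++++++++#####++..............+ [128  15 137]
133 ++++++++++++++#########+.............. [130  12 133]
136 +++++++++++++###########+............. [  0  17 134]
139 +++++++++++++###########++............ [117  14 197]
142 +++++++++++++###########++++.......... [114  20 209]
145 ++++++++++++++##########++++++++++.... [114  18 211]
148 +++++++++++.+++########+++++++++++++++ [114  17 212]
151 ........+.++...+######++++++++++++++++ [130  11 201]
154 ..................++++.+++++++++++++++ [ 11  95 182]
157 ..........................+++++++.+++# [ 12 113 183]
160 ..............................++.+#### [ 13 132 186]
163 ...............................+#####+ [ 13 140 193]
```

The post top is at (257,145), where (0.5626, 0.160) projects. I'll descend over it and grip lightly.

To row units: 0.045 m / 0.5 = 0.09, 0.0389 m / 0.5 = 0.0778.

shift_gripper:
  offsets: "0.0778 0.0028 0 0 0.3 | 0 0 0.09 0 0.3 | 0 0 0.09 0 0.3 | 0 0 0.09 0 0.3 | 0 0 0.04 0 0.3 | 0 0 0.024 0 0.3 | 0 0 0 0 0.3 | 0 0 0 0 0.3"

```text
clock: 31.65
position: [0.5637, 0.1598, 0.1155]
ee_rot: [2.771, 1.48, 0.002]
force: [-0.5, -0.1, 0.9]
width: 0.301
gripper_force: 0.0
```

shift_gripper:
  offsets: "0 0 0 0 0 | 0 0 0 0 0 | 0 0 0 0 0 | 0 0 0 0 0 | 0 0 0 0 0"
  grip_force: 20

```text
clock: 32.15
position: [0.5642, 0.1596, 0.1159]
ee_rot: [2.771, 1.479, 0.005]
force: [1.7, -0.9, 6.9]
width: 0.166
gripper_force: 20.0
```

To row units: 0.01305 m / 0.5 = 0.0261, -0.00086 m / 0.5 = -0.0017, 0.1309 rad / 1.5708 = 0.0833.

shift_gripper:
  offsets: "-0.0017 0.0261 0 0.0833 0 | -0.0017 0.0261 0 0.0833 0 | -0.0017 0.0261 0 0.0833 0 | 0 0 0 0 0"

```text
clock: 32.55
position: [0.5925, 0.1317, 0.1156]
ee_rot: [3.008, 0.904, 0.006]
force: [1.0, 3.7, 7.9]
width: 0.167
gripper_force: 20.0
```

shift_gripper:
  offsets: "-0.0017 0.0261 0 0.0833 0 | -0.0017 0.0261 0 0.0833 0 | -0.0017 0.0261 0 0.0833 0 | 0 0 0 0 0 | 0 0 0 0 0"

```text
clock: 33.05
position: [0.6071, 0.0957, 0.1155]
ee_rot: [3.125, 0.311, 0.007]
force: [6.2, -2.2, 2.2]
width: 0.163
gripper_force: 20.0
```

To row units: 0.01305 m / 0.5 = 0.0261, -0.00086 m / 0.5 = -0.0017, 0.1309 rad / 1.5708 = 0.0833.

shift_gripper:
  offsets: "-0.0017 0.0261 0 0.0833 0 | -0.0017 0.0261 0 0.0833 0 | -0.0017 0.0261 0 0.0833 0 | -0.0017 0.0261 0 0.0833 0 | -0.0017 0.0261 0 0.0833 0 | -0.0017 0.0261 0 0.0833 0 | 0 0 0 0 0 | 0 0 0 0 0"

```text
clock: 33.85
position: [0.5927, 0.0202, 0.1155]
ee_rot: [-3.007, 0.909, -0.009]
force: [8.4, -3.1, -2.0]
width: 0.171
gripper_force: 20.0
```

```bash
python3 - <<'E'
from h import *
T=pose(); d=T[:2,3]-[.5068,.0767]; print(T.round(3).tolist(),np.degrees(np.arctan2(d[1],d[0])),np.linalg.norm(d),readout.observe()["joints"].round(2))
E
```

```text
[[0.832, -0.554, 0.006, 0.593], [-0.554, -0.832, -0.001, 0.02], [0.006, -0.002, -1.0, 0.116], [0.0, 0.0, 0.0, 1.0]] -33.34238478147134 0.10282934265465901 [-0.47  0.62  0.5   1.87 -0.42  0.75 -1.9 ]
```

shift_gripper:
  offsets: "0 0 0 0 0.2 | 0 0 0 0 0.3 | 0 0 0 0 0.3 | 0 0 0 0 0.3 | 0 0 0 0 0.3"

```text
clock: 34.35
position: [0.59, 0.0211, 0.1144]
ee_rot: [3.006, -0.913, -0.001]
force: [-0.1, 0.4, 0.1]
width: 0.301
gripper_force: 0.0
```

shift_gripper:
  offsets: "0 0 -0.06 0 0.3 | 0 0 -0.08 0 0.3 | 0 0 -0.08 0 0.3 | 0 0 -0.08 0 0.3 | -0.06 0 -0.04 0 0.3 | -0.08 0 0 0 0.3 | 0 0 0 0 0.3 | 0 0 0 0 0.3"

```text
clock: 35.15
position: [0.5316, 0.0606, 0.2847]
ee_rot: [-3.006, 0.91, 0.0]
force: [-0.2, -1.1, -0.3]
width: 0.299
gripper_force: 0.0
```

```bash
python3 - <<'E'
from h import *
T=pose(); print(T.round(4).tolist())
p,M=shot("wrist"); cv2.imwrite("pics/w12.png",p["image"]); hsv=cv2.cvtColor(p["image"],cv2.COLOR_BGR2HSV)
def pr(th):
    c,s=np.cos(th),np.sin(th); H=np.array([.5068,.0767]); return lambda q:H+np.array([[c,s],[-s,c]])@(np.array(q)-H)
for th in (1.5,1.571,1.64): print(th,"post",proj(p,M,[*pr(th)([.5626,.160]),.078]).round(1),"dips",pr(th)([.5758,.0872]).round(4),pr(th)([.4615,.0286]).round(4),"padB",pr(th)([.5409,.0116]).round(4))
q=proj(p,M,[*pr(1.571)([.5626,.160]),.078]).astype(int)
for v in range(max(q[1]-24,0),q[1]+24,3): print(v,"".join("#" if hsv[v,u,1]<60 else("+" if hsv[v,u,1]<100 else ".") for u in range(q[0]-40,q[0]+40,2)),q[0]-40)
print(reds(p,M,.058),find(p,M,"dip_0",4))
m=cv2.inRange(hsv,(0,0,190),(180,60,255))
for c in cv2.findContours(m,0,2)[0]:
    if 1200<cv2.contourArea(c)<9000:
        W=np.array([ray(p,M,*k[0],.034)[:2] for k in c],np.float32); cc,r=cv2.minEnclosingCircle(W); print("white",np.round(cc,4),round(r,4))
for n in ("scene","side"):
    p,M=shot(n); print(find(p,M,"dip_0",4),find(p,M,"dowel"))
E
```

```text
[[0.8321, -0.5547, 0.0001, 0.5316], [-0.5547, -0.8321, 0.0008, 0.0606], [-0.0004, -0.0007, -1.0, 0.2847], [0.0, 0.0, 0.0, 1.0]]
1.5 post [248.4 111.1] dips [0.5222 0.0086] [0.4556 0.1185] padB [0.4443 0.0381]
1.571 post [255.4 110.8] dips [0.5173 0.0077] [0.4587 0.122 ] padB [0.4417 0.0426]
1.64 post [262.2 111.1] dips [0.5125 0.0071] [0.4619 0.1252] padB [0.4395 0.0472]
86 ######################################## 215
89 ######################################## 215
92 ##############++.+++++++++############## 215
95 #######+............+....+++++++######## 215
98 ##+.............+######+....++++++++++## 215
101 ...............#########+.....++++++++++ 215
104 ..............+##########+........++++++ 215
107 ..............###########+.............. 215
110 ..............###########+.............. 215
113 ...............###
[... 218 characters left out ...]
 215
128 .....................................+## 215
131 ...................................##++. 215
[([0.4557, 0.1221], 0.0285, (231, 229, 40, 38)), ([0.5128, 0.0199], 0.0235, (274, 159, 39, 22)), ([0.5268, 0.0031], 0.0267, (276, 132, 48, 22)), ([0.7108, 0.1194], 0.0265, (94, 37, 43, 54))] [([0.4524, 0.1193, 0.0549], 0.96), ([0.5133, 0.0091, 0.0537], 0.77)]
white [0.4435 0.0433] 0.0344
[([0.5225, 0.0032, 0.0582], 0.97), ([0.5025, 0.0602, 0.0329], 0.74), ([0.457, 0.1202, 0.0592], 0.59)] [([0.7008, -0.0275, 0.0185], 0.64), ([0.4947, 0.0537, 0.038], 0.61)]
[([0.4607, 0.115, 0.0551], 0.87), ([0.5036, 0.0531, 0.0359], 0.73), ([0.5158, 0.0041, 0.0592], 0.7), ([0.7165, 0.1086, 0.0367], 0.33)] []
```

The carousel sits at its second click (post at (254,110), expected (255,111)), and both ramekins have moved round with it. I'll turn the wrist back and go round to the drawer face.

To row units: -0.143 rad / 1.5708 = -0.091.

shift_gripper:
  offsets: "0 0 0 -0.091 0 | 0 0 0 -0.091 0 | 0 0 0 -0.091 0 | 0 0 0 -0.091 0 | 0 0 0 -0.091 0 | 0 0 0 -0.091 0 | 0 0 0 -0.091 0 | 0 0 0 -0.091 0 | 0 0 0 -0.091 0 | 0 0 0 -0.091 0"
  grip_force: 40
  quiet: true

```text
ok
```

shift_gripper:
  offsets: "0 0 0 -0.091 0 | 0 0 0 -0.091 0 | 0 0 0 -0.091 0 | 0 0 0 -0.091 0 | 0 0 0 -0.091 0 | 0 0 0 -0.0898 0 | -0.09 -0.016 0 0 0 | -0.09 -0.016 0 0 0 | -0.09 -0.016 0 0 0 | -0.09 -0.016 0 0 0"

```text
clock: 37.55
position: [0.5226, -0.1248, 0.2845]
ee_rot: [2.078, 2.356, 0.0]
force: [-0.1, -1.2, -0.0]
width: 0.006
gripper_force: 0.0
```

shift_gripper:
  offsets: "-0.09 -0.016 0 0 0 | -0.09 -0.016 0 0 0 | -0.09 -0.016 0 0 0 | -0.09 -0.016 0 0 0 | -0.09 -0.016 0 0 0 | -0.09 -0.01 0 0 0 | -0.09 -0.01 0 0 0 | -0.0216 0 0 0 0 | 0 0 0 0 0 | 0 0 0 0 0"

```text
clock: 38.55
position: [0.5142, -0.4512, 0.2839]
ee_rot: [-2.077, -2.356, -0.001]
force: [-0.6, 0.4, -0.3]
width: 0.005
gripper_force: 0.0
```

```bash
python3 - <<'E'
from h import *
T=pose(); print(T.round(4).tolist()); g=np.array([.5138,-.4515]); print(T[:2,:2].T@(g-T[:2,3]))
E
```

```text
[[-0.1253, 0.9921, -0.0004, 0.5142], [0.9921, 0.1253, 0.0014, -0.4512], [0.0014, -0.0002, -1.0, 0.2839], [0.0, 0.0, 0.0, 1.0]]
[-0.00024743 -0.00045674]
```

To row units: 0.045 m / 0.5 = 0.09, 0.03 m / 0.5 = 0.06.

shift_gripper:
  offsets: "0 0 0.09 0 0 | 0 0 0.09 0 0 | 0 0 0.09 0 0 | 0 0 0.06 0 0 | 0 0 0.028 0 0 | 0 0 0 0 0 | 0 0 0 0 0"

```text
clock: 39.25
position: [0.515, -0.4521, 0.1071]
ee_rot: [2.076, 2.355, 0.001]
force: [0.0, -1.1, 0.3]
width: 0.003
gripper_force: 0.0
```

shift_gripper:
  offsets: "0.02 0 0 0 0 | 0.02 0 0 0 0 | 0.01 0 0 0 0 | 0.01 0 0 0 0 | 0.02 0 0 0 0 | 0.02 0 0 0 0 | 0.02 0 0 0 0 | 0.02 0 0 0 0 | 0 0 0 0 0"

```text
clock: 40.15
position: [0.5058, -0.3819, 0.1062]
ee_rot: [2.076, 2.356, 0.001]
force: [1.7, -3.2, 1.5]
width: 0.004
gripper_force: 1.4
```

To row units: 0.01 m / 0.5 = 0.02.

shift_gripper:
  offsets: "0.02 0 0 0 0 | 0.02 0 0 0 0 | 0.02 0 0 0 0 | 0.02 0 0 0 0 | 0.02 0 0 0 0 | 0.02 0 0 0 0 | 0.02 0 0 0 0 | 0.02 0 0 0 0 | 0.02 0 0 0 0 | 0 0 0 0 0"

```text
clock: 41.15
position: [0.4943, -0.2949, 0.1061]
ee_rot: [2.077, 2.353, -0.001]
force: [0.7, -6.8, 3.8]
width: 0.003
gripper_force: 3.4
```

shift_gripper:
  offsets: "0.008 0 0 0 0 | 0.006 0 0 0 0 | 0.004 0 0 0 0 | 0.004 0 0 0 0 | 0 0 0 0 0"

```text
clock: 41.65
position: [0.4933, -0.2869, 0.1062]
ee_rot: [2.077, 2.348, -0.004]
force: [2.5, -16.9, -2.2]
width: 0.009
gripper_force: 7.9
```

To row units: 0.001 m / 0.5 = 0.002.

shift_gripper:
  offsets: "0.002 0 0 0 0 | 0 0 0 0 0"

```text
clock: 41.85
position: [0.4932, -0.2868, 0.1062]
ee_rot: [2.077, 2.347, -0.005]
force: [3.4, -18.4, -5.3]
width: 0.007
gripper_force: 9.4
```

shift_gripper:
  offsets: "0.002 0 0 0 0 | 0 0 0 0 0 | 0 0 0 0 0"

```text
clock: 42.15
position: [0.4932, -0.2867, 0.1063]
ee_rot: [2.077, 2.345, -0.006]
force: [5.6, -20.8, -6.8]
width: 0.004
gripper_force: 11.0
```

At a hard stop. I'll back off slowly and check that it stays shut.

To row units: -0.004 m / 0.5 = -0.008.

shift_gripper:
  offsets: "-0.008 0 0 0 0 | -0.008 0 0 0 0 | -0.008 0 0 0 0 | 0 0 0 0 0 | 0 0 0 0 0"

```text
clock: 42.65
position: [0.4932, -0.2919, 0.105]
ee_rot: [-2.077, -2.355, 0.0]
force: [-0.5, -1.6, 0.1]
width: 0.0
gripper_force: 0.9
```

shift_gripper:
  offsets: "-0.04 0 0 0 0 | -0.04 0 0 0 0 | 0 0 -0.08 0 0 | 0 0 -0.08 0 0 | 0 0 -0.08 0 0 | 0 0 -0.08 0 0 | 0 0 0 0 0 | 0 0 0 0 0 | 0 0 0 0 0 | 0 0 0 0 0"

```text
clock: 43.65
position: [0.4982, -0.3314, 0.2638]
ee_rot: [-2.076, -2.354, 0.001]
force: [0.1, -0.2, -0.7]
width: 0.005
gripper_force: 0.0
```

```bash
python3 - <<'E'
from h import *
T=pose(); print(T.round(3).tolist())
for n in ("side","scene"):
    p,M=shot(n); r=cv2.imread(f"pics/{n}0.png"); d=np.abs(p["image"].astype(int)-r).max(2)
    x0,y0,x1,y1=(150,215,330,340) if n=="side" else (185,215,350,355)
    print(n,"drawer region changed frac",(d[y0:y1,x0:x1]>40).mean().round(3)); print(find(p,M,"drawer_face"),find(p,M,"dip_0",4,.4),find(p,M,"dowel"),find(p,M,"bell"),find(p,M,"pepper_mill"),find(p,M,"tomato"))
    cv2.imwrite(f"pics/end_{n}.png",p["image"])
E
```

```text
[[-0.125, 0.992, -0.003, 0.498], [0.992, 0.125, 0.002, -0.331], [0.002, -0.002, -1.0, 0.264], [0.0, 0.0, 0.0, 1.0]]
side drawer region changed frac 0.271
[([0.4824, -0.2849, 0.0488], 0.62)] [([0.4591, 0.1179, 0.0584], 0.74), ([0.4958, 0.0042, 0.0616], 0.47)] [] [] [([0.7455, -0.2182, 0.0865], 0.96)] [([0.434, -0.2618, 0.0774], 0.67)]
scene drawer region changed frac 0.207
[([0.4286, -0.2874, 0.0487], 0.61), ([0.4588, 0.118, 0.0592], 0.59), ([0.4959, 0.0538, 0.0373], 0.48)] [([0.4591, 0.1196, 0.0582], 0.72), ([0.5218, 0.0026, 0.0578], 0.59)] [([0.6985, -0.0156, 0.0188], 0.56)] [([0.6813, 0.2293, 0.0287], 0.81)] [([0.4997, 0.0565, 0.0374], 0.58)] [([0.7112, 0.1123, 0.0363], 0.84), ([0.4996, 0.0573, 0.0381], 0.37)]
```

The drawer face reads as shut; I'll clear the arm out of the view and compare the scene with the start pictures.

To row units: 0.045 m / 0.5 = 0.09, -0.03 m / 0.5 = -0.06.

shift_gripper:
  offsets: "0.08 0.04 -0.06 0 0 | 0.09 0.04 0 0 0 | 0.09 0.04 0 0 0 | 0.09 0.04 0 0 0 | 0.09 0.04 0 0 0 | 0.09 0.04 0 0 0 | 0.09 0 0 0 0 | 0.06 0 0 0 0 | 0 0 0 0 0 | 0 0 0 0 0"

```text
clock: 45.35
position: [0.5744, 0.0176, 0.2934]
ee_rot: [2.076, 2.357, -0.0]
force: [0.0, -0.8, -0.4]
width: 0.003
gripper_force: 0.0
```

```bash
python3 - <<'E'
from h import *
print(pose()[:3,3].round(3))
for n in ("side","scene"):
    p,M=shot(n); r=cv2.imread(f"pics/{n}0.png"); d=np.abs(p["image"].astype(int)-r).max(2)
    x0,y0,x1,y1=(150,215,330,384) if n=="side" else (185,215,350,384)
    print(n,"changed",(d[y0:y1,x0:x1]>40).mean().round(4)); print(find(p,M,"drawer_face"),find(p,M,"dip_0",4,.4),find(p,M,"dowel"),find(p,M,"bell"),find(p,M,"pepper_mill"),find(p,M,"tomato"))
p,M=shot("wrist"); print(find(p,M,"dowel"),find(p,M,"dip_0"))
E
```

```text
[0.574 0.018 0.293]
side changed 0.0026
[([0.4796, -0.2859, 0.0493], 0.7), ([0.6835, 0.2274, 0.0269], 0.4)] [([0.4566, 0.121, 0.0542], 0.94), ([0.518, 0.0052, 0.0559], 0.93)] [([0.7008, -0.0316, 0.0156], 0.8)] [([0.6821, 0.2269, 0.0254], 0.85), ([0.5022, 0.0532, 0.0312], 0.74), ([0.5037, 0.037, 0.0361], 0.59)] [([0.7468, -0.2164, 0.0868], 0.85)] [([0.7136, 0.1127, 0.0359], 0.65), ([0.4595, 0.1165, 0.0584], 0.55)]
scene changed 0.0179
[([0.4769, -0.2864, 0.0472], 0.55)] [([0.4582, 0.1188, 0.0573], 0.83), ([0.5249, 0.0052, 0.0557], 0.81)] [([0.6993, -0.0289, 0.014], 0.77)] [([0.6723, 0.2246, 0.0234], 0.7)] [([0.7437, -0.2122, 0.084], 0.93)] [([0.7104, 0.1157, 0.0398], 0.68)]
[([0.7006, -0.004, 0.0219], 0.76)] [([0.4527, 0.1225, 0.0563], 0.95), ([0.5134, 0.0078, 0.0556], 0.73), ([0.6905, 0.2203, 0.0131], 0.39)]
```

The drawer is shut, the dowel is home on its mat, the ramekins are on their spots, and the bystanders haven't moved.

```bash
python3 -c "from cell import workorder; print(workorder.sign_off())"
```

```text
the job is handed in; nothing more can be done
None
```

The job is handed in, no verdict came back: the catch was released and the dowel is back on its mat, both ramekins present stand on white spots, the carousel is at its second click and the drawer is shut, with the tomato, bell and pepper mill still in place.

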